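# Close and lock a board test fixture

### The arm

A 7-joint arm with a two-finger parallel gripper is mounted at the origin on the work surface. World frame = base frame: x ahead of the robot, y to its left, z up, the work surface at z = 0. Lengths are in m, angles in rad, forces in N, time in s.
With the tool pointing down it reaches from about 0.4 to 0.875 m from the base axis. Payload 4.4 kg.
Tool frame: the origin (TCP) lies midway between the tips of the shut fingers; the grasp point (between the pads) lies 19 mm behind it; z points along the fingers, y is the line along which they close (so a half turn about z gives the same grasp; the last joint's range is limited). The gripper opens to 85 mm and grips with 20 to 120 N. Pads are 22 mm wide; open, the fingers measure 114 mm over their backs; the gripper's body (76 mm by 85 mm) begins 54 mm behind the grasp point. The pads swing forward as they close: fully open they stand 13 mm farther back than shut.
Start: joints at [1.128, 0.628, 0.038, 1.517, -0.027, 0.996, -0.02], TCP at [0.239, -0.604, 0.231] pointing down, gripper open.
Joint ranges: [-3.06, 3.06], [-0.37, 2.12], [-1.25, 1.32], [0.18, 2.47], [-1.1, 4.24], [0.23, 1.98], [-2.94, 2.94]. Speed limits (rad/s): [2.57, 2.57, 3.14, 3.14, 3.14, 3.14, 3.14].

### API

Orientations are given as [roll, pitch, yaw] about the fixed x, y, z axes, in that order (R = Rz(yaw) Ry(pitch) Rx(roll)).
In Python, from plant import ctrl gives the robot as it stands.
- The arm moves only by the tool drive_tool, never from a script. Its argument "increments" is a list of rows, each an object of numbers: "tx", "ty", "tz": the shift along the tool's x, y, z in cm; "rx", "ry", "rz": the turn, a rotation vector about the tool's x, y, z in degrees; "hand": the opening, from -1 (shut) to 1 (fully open). A call has 1 to 5 rows; each row is the pose to reach, as a shift and turn from the pose commanded when the call began, along the tool's axes at that moment; what a row does not reach only later rows make up. A row lasts 1/8 s, in which the tool goes at most 62.5 mm and 10.7 degrees, less where a joint would pass 70% of its speed; a pose out of reach is approached as far as the arm can. A call with a gripper value outside its range is refused whole. The fingers move at their own pace and stop on an object; "newtons" is the grip in N (left out, the last holds). Time passes only in rows, so rows that repeat a pose let the fingers close. It gives the time, the measured TCP pose, the force, the opening and the grip force at its end, in the units of the state.
- ctrl.observe(): the state, without advancing time (a new reading comes with each control period).
- ctrl.camera(name): name is "scene" or "side" or "wrist"; returns (picture, depth): 480x640x3 uint8, red, green, blue; 480x640 float32, m along the optical axis (not along the pixel's ray), 0 where there is no reading.
- ctrl.get_calibration(name): a dict with "mtx" (3x3 intrinsics, pixels), "dist_coeffs" ([k1, k2, p1, p2, k3] as OpenCV has them; the pictures are not rectified), "pose" (4x4, takes a point from camera to world coordinates). Camera axes: x right, y up, looking along -z (the intrinsics and any distortion apply to the point x, -y, -z); pixel columns grow to the right and rows downward; lengths in m; the calibration is good to about 2 mm. A picture is of the moment at which its call begins: read the wrist's pose just before it. get_calibration takes no time and is no camera call; for the wrist camera it gives the pose at the moment of the call.
- ctrl.finish_job(): hands the job in; it is judged then, once.
The state is a dict: "clock": time; "qpos": joint angles; "qd": joint speeds; "joint_torque": joint torques, N m; "ee_pos": TCP position; "tcp_rot": TCP orientation; "contact_force": force on the tool from outside, world axes, zero at the start; "torque": the same for the moment, N m; "gripper_width": opening from 0.0 (shut) to 1.0 (fully open); "gripper_force": force on a finger pad.
Only numpy, scipy, OpenCV 4.12 (cv2) and the standard library are available. Lean on these libraries where they do the work, as an engineer would, in place of code of your own. Each camera call takes 0.05 s, during which the arm holds its last target. There are 200 camera calls.

### The job

A circuit board lies ready in the grey test fixture, whose hinged metal lid stands open. Close the lid and press it down firmly, but without forcing it, until its catch snaps and it stays down by itself; let go of it, and then slide the black lock grip on the fixture's front ledge fully home to its end stop so that its tongue covers the lid's lip. Leave the other things on the bench where they are.

Things in the scene. Friction and masses are not known exactly. Their poses are not given: they have to be found in the camera images.
- fixture: Grey test fixture fixed to the bench, base block 200 (x) x 210 (y) x 42 high. Origin: centre of its underside; +x points from its front ledge to its hinge, +y to its left, z up. The lid is hinged at its rear; catch post and lock grip stand on its front ledge. More than 45 N between robot and fixture is forcing it.
- catch_at (a point): Nominal place of the tip of the sprung catch nose on a steel post (18 x 36 mm, fixture x -81 to -63, y 22 to 58, top 82 high). The lid's front tooth must snap under it; takes 12 to 18 N on the pad; the firm stop follows 1.5 mm later. Catch, stop and lifter pins are set up or down together by up to 6 mm to suit the board; this point (66 above the bench) does not follow: feel for the snap.
- lid (a joint): Hinge of the aluminium lid, rad: 0 level, grows as it opens, 1.57 upright, 1.8 end. Plate from 5 to 125 mm from the hinge axis, 170 wide, 10 thick (4 below to 6 above the axis when level), lip out to 137 mm at fixture y -40 to -12. Stays where left above 0.3; lower, two sprung lifter pins raise it again unless caught. Caught it rests between -0.05 and 0.06, by the catch's height.
- lid_hinge (a point): Middle of the lid's hinge axis, which runs along the fixture's y axis: 80 mm behind the fixture's origin (x +80), 62 mm above the bench.
- lid_pad (a point): Centre of the outer face of the black rubber thumb pad on the lid's outer side, 22 x 60 x 2 mm, 108 mm from the hinge axis and 8 mm above it when level (70 mm above the bench). Its z axis is the lid's outward normal, its x axis points to the hinge.
- lock (a joint): Travel of the lock slide, m: 0 unlocked (right end, fixture y -75 mm), 0.050 at the end stop, locked (y -25 mm). Moves to the fixture's +y with about 3 N of friction. Slid out too early, its tongue gets in the lid's way.
- lock_top (a point): Centre of the top of the upright black lock grip, 16 x 16 mm, 48 high, standing on the 42 mm high front ledge at fixture x -82 mm (top 90 above the bench). A steel tongue 12 wide, 76 to 82 mm above the bench, reaches 34 mm from its middle towards +x.
- screwdriver: Bystander: screwdriver with black handle, 180 long, 26 thick, lying along its x axis near the fixture. Origin: middle of its underside.
- module: Bystander: spare board module on a steel angle bracket, 90 x 70 x 53 high, near the fixture. Origin: centre of its underside.
- spool: Bystander: grey reel, 60 diameter, 35 high. Origin: centre of its underside.
- marker: Bystander: black marker, 130 long, 13 thick, lying on a 6 mm thick notepad. Origin: middle of its underside.
- cup: Bystander: white cup, 72 diameter, 80 high. Origin: centre of its underside.
- bin: Bystander: blue small-parts bin, 160 x 100 x 70. Origin: centre of its underside.

How it is judged:
On the way, in this order (a step that is already met when the one before it is completed fails the run):
1. the lid is caught: it stays down with the fingers off the fixture (value of joint lid below 0.09 rad and contact force between the fingers and fixture below 0.5 N), for 0.3 s.
2. the lock grip is slid to its end stop (value of joint lock above 0.046 m), for 0.2 s.
At the end, for the whole second after the job is handed in: The lid is snapped down past its catch (joint lid below 0.09 rad) and the lock grip is within 4 mm of its end stop (joint lock above 0.046 m), both staying so with the robot clear (value of joint lid below 0.09 rad and value of joint lock above 0.046 m); the robot touches nothing.
It fails at once if the fixture is forced: more than 45 N between the robot and the fixture (contact force between any of the fingers, the arm and fixture above 45 N).
It fails at once if a bystander is moved more than 30 mm (distance of any of screwdriver, module, spool, marker, cup, bin from where it was at the start of the episode above 0.03 m).
It also fails if it takes over 48 s, if anything falls off the work surface, if the arm or the gripper's body presses on something with over 40 N, if the wrist force passes 120 N, or if a joint passes its speed limit or range.

## Working session

There is one attempt and no reset: what is moved stays moved. The work goes in short steps, Python scripts to look and compute and a tool call to move; the robot and the scene stay as the last step left them, time stands still between calls to the robot, and variables do not carry over. Pictures are saved under pics/ and viewed, at most 10 in all, crops included, and the job is handed in when it is done.

Besides the shell and the picture viewer there is one more tool, called after "Emit:" as a command line: name --argument value ..., lists and objects as JSON in quotes. drive_tool: Moves the arm, as the interface text tells. Its arguments: {"type":"object","properties":{"increments":{"type":"array","items":{"type":"object","properties":{"tx":{"type":"number"},"ty":{"type":"number"},"tz":{"type":"number"},"rx":{"type":"number"},"ry":{"type":"number"},"rz":{"type":"number"},"hand":{"type":"number"}}}},"newtons":{"type":"number"}},"required":["increments"]}

```bash
mkdir -p pics; ls
cat > h.py <<'E'
import numpy as np, cv2
from plant import ctrl
def pts(name,dep,cal):
    u,v=np.meshgrid(np.arange(640),np.arange(480))
    p=cv2.undistortPoints(np.stack([u.ravel(),v.ravel()],1).astype(np.float64)[:,None],cal['mtx'],cal['dist_coeffs'])[:,0]
    d=dep.ravel()
    c=np.stack([p[:,0]*d,-p[:,1]*d,-d,np.ones_like(d)],1)
    w=(c@np.array(cal['pose']).T)[:,:3].reshape(480,640,3)
    w[dep==0]=np.nan
    return w
def look(name):
    cal=ctrl.get_calibration(name)
    cal={k:np.array(v,float) for k,v in cal.items() if k in('mtx','dist_coeffs','pose')}
    rgb,dep=ctrl.camera(name)
    return rgb,dep,pts(name,dep,cal),cal
E
python3 - <<'E'
from h import *
ims=[]
for n in('scene','side'):
    rgb,dep,w,cal=look(n)
    cv2.imwrite(f'pics/{n}.png',rgb[:,:,::-1]); np.savez(f'{n}.npz',rgb=rgb,w=w,dep=dep)
    print(n,cal['pose'].round(3).tolist(),cal['mtx'].round(1).tolist(),(dep>0).mean())
print(ctrl.observe())
E
```

```text
pics
scene [[-0.119, -0.803, 0.584, 1.195], [0.993, -0.095, 0.072, 0.047], [-0.002, 0.589, 0.808, 1.099], [0.0, 0.0, 0.0, 1.0]] [[510.2, 0.0, 320.7], [0.0, 510.2, 233.9], [0.0, 0.0, 1.0]] 0.996162109375
side [[0.69, 0.413, -0.595, -0.401], [-0.724, 0.408, -0.556, -0.814], [0.012, 0.814, 0.58, 0.896], [0.0, 0.0, 0.0, 1.0]] [[516.4, 0.0, 321.3], [0.0, 516.4, 238.1], [0.0, 0.0, 1.0]] 0.9958723958333333
{'clock': 0.1, 'qpos': array([ 1.12820864,  0.62925528,  0.03846914,  1.51824243, -0.02699959,
        0.99632717, -0.01999322]), 'qd': array([ 0.00025668, -0.00283113,  0.00058268, -0.00346075,  0.00102125,
        0.00173413, -0.00040966]), 'joint_torque': array([ 3.56232544e-03, -5.64527142e+01,  1.23106979e+00, -1.93970740e+01,
        1.13939418e-02,  5.51360150e-03,  3.12120062e-05]), 'ee_pos': array([ 0.23896907, -0.60388073,  0.23048862]), 'tcp_rot': array([-3.13987936e+00,  3.17009163e-05,  3.76775571e-01]), 'contact_force': array([ 0.15474632, -0.40903599, -0.58389851]), 'torque': array([ 0.01045533,  0.06557744, -0.02341014]), 'gripper_force': 0.0, 'gripper_width': 1.0022181257150056}
```

View pics/scene.png

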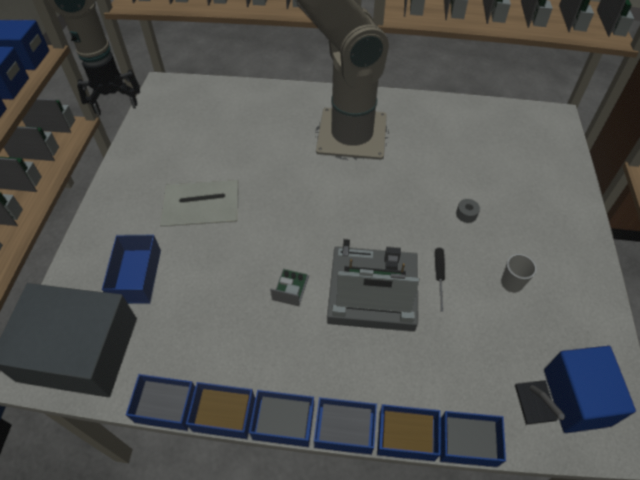

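View pics/side.png

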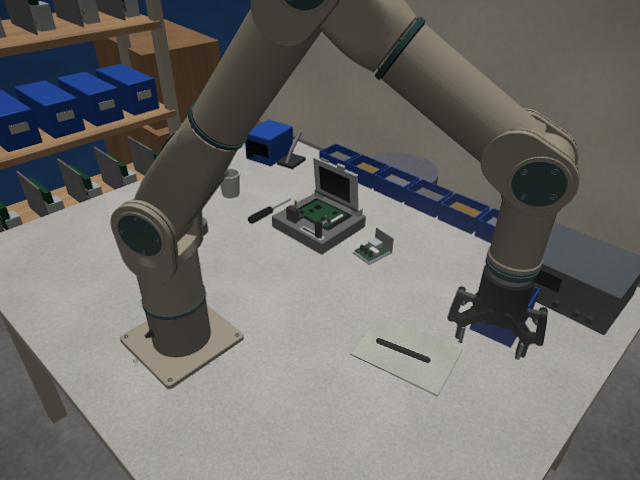

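The scene view has the fixture at about px (330-418, 245-328), lid upright, lock grip near (346,245), catch post near (393,255). The screwdriver is to its right (440,275) and the module to its left (290,287). The front ledge faces the robot. Now the measurements.

Run:
```python
from h import *
S=np.load('scene.npz');w=S['w'];D=np.load('side.npz');v=D['w']
for nm,a in(('scene',w),('side',v)):
    p=a.reshape(-1,3);p=p[~np.isnan(p[:,0])]
    t=p[(abs(p[:,2])<.01)&(p[:,0]>.2)&(p[:,0]<1)&(abs(p[:,1])<.5)]; print(nm,'table z',np.median(t[:,2]))
    r=p[(p[:,0]>.35)&(p[:,0]<1)&(abs(p[:,1]-.05)<.3)]
    print(np.histogram(r[:,2],bins=np.arange(.02,.25,.01)))
    t=r[(r[:,2]>.036)&(r[:,2]<.047)]
    # biggest cluster on grid
    g=np.zeros((650,600),np.uint8);ij=((r[(r[:,2]>.02)][:,:2]-[.35,-.25])*1000).astype(int)
    g[ij[:,0],ij[:,1]]=1;g=cv2.morphologyEx(g,cv2.MORPH_CLOSE,np.ones((9,9)))
    n,l,st,c=cv2.connectedComponentsWithStats(g)
    for i in range(1,n):
        if st[i,4]>800:
            q=np.argwhere(l==i).astype(np.float32)
            print('blob',(c[i][::-1]/1000+[.35,-.25]).round(3),st[i,4],cv2.minAreaRect(q))
    ii=((t[:,:2]-[.35,-.25])*1000).astype(int);lb=l[ii[:,0],ii[:,1]];k=np.argmax(np.bincount(lb[lb>0]));tt=t[lb==k]
    (cx,cy),sz,an=cv2.minAreaRect(tt[:,:2].astype(np.float32)*1000);print('top',cx,cy,sz,an)
    rr=r[(r[:,2]>.02)];jj=((rr[:,:2]-[.35,-.25])*1000).astype(int);rr=rr[l[jj[:,0],jj[:,1]]==k]
    np.save(nm+'_fix.npy',rr)
for n in('scene','side'):
    im=cv2.imread(f'pics/{n}.png');c=im[225:345,270:470] if n=='scene' else im[140:270,230:410]
    c=cv2.resize(c,None,fx=4,fy=4,interpolation=cv2.INTER_CUBIC);c=cv2.convertScaleAbs(c,alpha=1.6)
    cv2.imwrite(f'pics/{n}_c.png',c)
```

```text
scene table z -0.0006152642023296018
(array([2275, 9202, 3077, 1836,  886,  301,  383,  193,  210,  216,  203,
        213,  226,  202,  226,  252,  400,  108,    5,    0,    0,    0]), array([0.02, 0.03, 0.04, 0.05, 0.06, 0.07, 0.08, 0.09, 0.1 , 0.11, 0.12,
       0.13, 0.14, 0.15, 0.16, 0.17, 0.18, 0.19, 0.2 , 0.21, 0.22, 0.23,
       0.24]))
blob [0.466 0.259] 1501 ((118.174560546875, 509.00872802734375), (92.03502655029297, 21.173551559448242), 2.8624050617218018)
blob [0.553 0.09 ] 23221 ((209.26451110839844, 347.15972900390625), (204.60755920410156, 212.52017211914062), 0.9877604246139526)
blob [ 0.57  -0.107] 1600 ((219.16677856445312, 142.2675323486328), (52.233985900878906, 61.5223503112793), 82.50414276123047)
blob [ 0.902 -0.131] 21250 ((551.4999389648438, 119.49998474121094), (238.99996948242188, 92.99998474121094), 90.0)
blob [0.901 0.059] 10853 ((550.5, 309.0), (120.0, 93.0), 90.0)
blob [0.901 0.238] 19468 ((550.5, 488.5), (221.0, 93.0), 90.0)
top 559.7964477539062 96.36175537109375 (204.2145233154297, 210.20103454589844) 0.7359076738357544
side table z -0.002987824344893031
(array([1203, 2609, 1868, 1070,  251,  205,  166,  119,  116,  115,  118,
        114,  123,  124,  125,  138,  124,   26,    0,    0,    0,    0]), array([0.02, 0.03, 0.04, 0.05, 0.06, 0.07, 0.08, 0.09, 0.1 , 0.11, 0.12,
       0.13, 0.14, 0.15, 0.16, 0.17, 0.18, 0.19, 0.2 , 0.21, 0.22, 0.23,
       0.24]))
blob [0.557 0.087] 33598 ((204.0, 343.0), (216.0, 206.0), 90.0)
blob [ 0.598 -0.106] 1485 ((244.27117919921875, 138.93362426757812), (73.44261932373047, 44.9508171081543), 79.61113739013672)
blob [0.904 0.013] 26651 ((546.8956909179688, 299.0710144042969), (599.050048828125, 113.34432983398438), 89.42705535888672)
blob [0.927 0.318] 2233 ((573.0, 555.5), (87.0, 52.0), 90.0)
top 553.3848266601562 92.82357788085938 (205.02114868164062, 210.79762268066406) 0.9547990560531616
```

View pics/scene_c.png

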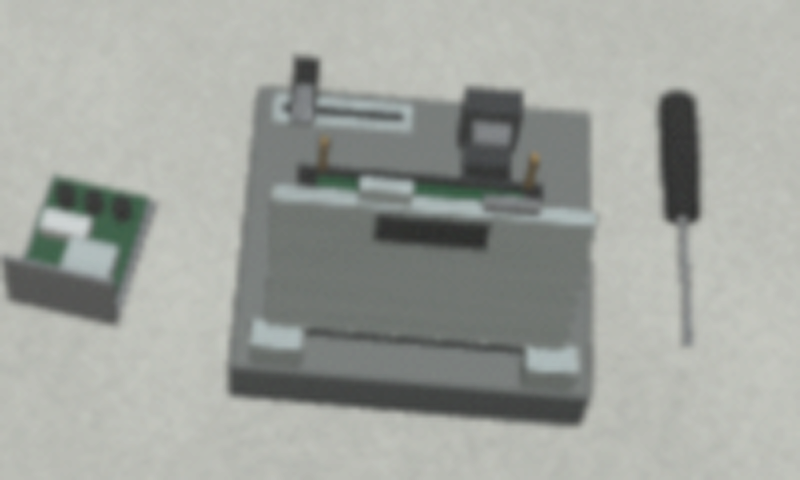

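View pics/side_c.png

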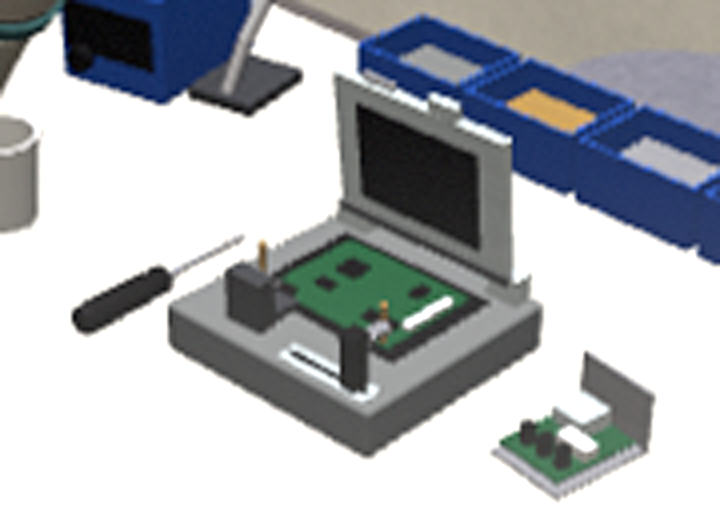

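Crops: pad on the lid's far face, lid nearly upright, grip at the ledge's right end, catch post on the left, about 1° yaw. The screwdriver is 40+ mm to the left. Refining and fitting the lid.

Run:
```python
from h import *
for n in('scene','side'):
    f=np.load(n+'_fix.npy')
    l=f[(f[:,2]>.1)&(f[:,2]<.18)]; m=l.mean(0); u,s,vt=np.linalg.svd(l-m,full_matrices=False); nn=vt[2]*np.sign(vt[2][0])
    print(n,'lid mean',m.round(4),'n',nn.round(4),'rms',s[2]/len(l)**.5, 'yaw',np.degrees(np.arctan2(nn[1],nn[0])),'tilt',np.degrees(np.arcsin(nn[2])),'ymin/max',np.percentile(l[:,1],[1,99]).round(4),'zmax',np.percentile(f[:,2],99.8))
    b=f[(f[:,2]>.037)&(f[:,2]<.046)]
    for ax in(0,1):
        o=1-ax; k=np.round(b[:,o]/.004).astype(int); lo=[];hi=[]
        for q in np.unique(k):
            z=b[k==q,ax]
            if len(z)>15: lo.append((q*.004,z.min()));hi.append((q*.004,z.max()))
        for nm,e in(('lo',lo),('hi',hi)):
            e=np.array(e); med=np.median(e[:,1]); e=e[abs(e[:,1]-med)<.006]
            c=np.polyfit(e[:,0]-[ .557,.093][o],e[:,1],1);print('  axis',ax,nm,'at centre',c[1].round(4),'slope',c[0].round(4),len(e))
    # lock grip & catch post tops
    for nm,c in(('lock',(.475,.018)),('post',(.485,.133))):
        t=f[(np.hypot(f[:,0]-c[0],f[:,1]-c[1])<.035)&(f[:,2]>.079)&(f[:,2]<.1)]
        if len(t): print(nm,t.mean(0).round(4),t.min(0).round(4),t.max(0).round(4),len(t))
```

```text
scene lid mean [0.6367 0.0987 0.1409] n [0.9953 0.0162 0.0953] rms 0.001305782360894895 yaw 0.9352047807050645 tilt 5.4668711000021375 ymin/max [0.0149 0.1819] zmax 0.19811957967932117
  axis 0 lo at centre 0.4616 slope -0.0153 40
  axis 0 hi at centre 0.6597 slope -0.0161 51
  axis 1 lo at centre -0.0068 slope 0.0106 34
  axis 1 hi at centre 0.2008 slope 0.014 35
lock [0.4877 0.0208 0.0857] [0.471  0.0129 0.0793] [0.5095 0.0287 0.0938] 80
post [0.4888 0.1357 0.0841] [0.4748 0.1179 0.0791] [0.5078 0.1527 0.0912] 113
side lid mean [0.6237 0.0895 0.1412] n [0.9959 0.0227 0.0874] rms 0.002507192879466393 yaw 1.3077917318466814 tilt 5.015147115039364 ymin/max [0.0108 0.179 ] zmax 0.19386470958841226
  axis 0 lo at centre 0.459 slope -0.0022 41
  axis 0 hi at centre 0.6466 slope 0.021 30
  axis 1 lo at centre -0.0071 slope 0.0174 42
  axis 1 hi at centre 0.1936 slope -0.0016 28
lock [0.475  0.0163 0.0846] [0.4632 0.0109 0.0791] [0.5048 0.0246 0.0891] 32
post [0.4819 0.1332 0.0813] [0.4744 0.114  0.0791] [0.4945 0.1518 0.0852] 35
```

Emit:
drive_tool --increments '[{"tx":4.9,"ty":-3.4,"tz":-1,"rz":4.1,"hand":-1},{"tx":9.9,"ty":-6.8,"tz":-2,"rz":8.3,"hand":-1},{"tx":14.8,"ty":-10.2,"tz":-3,"rz":12.4,"hand":-1},{"tx":19.8,"ty":-13.6,"tz":-3,"rz":16.6,"hand":-1},{"tx":24.7,"ty":-17,"tz":-3,"rz":20.7,"hand":-1}]'

```text
invalid input
```

Emit:
drive_tool --increments '[{"tx":4.9,"ty":-3.4,"tz":-1.0,"rx":0,"ry":0,"rz":4.1,"hand":-1},{"tx":9.9,"ty":-6.8,"tz":-2.0,"rx":0,"ry":0,"rz":8.3,"hand":-1},{"tx":14.8,"ty":-10.2,"tz":-3.0,"rx":0,"ry":0,"rz":12.4,"hand":-1},{"tx":19.8,"ty":-13.6,"tz":-3.0,"rx":0,"ry":0,"rz":16.6,"hand":-1},{"tx":24.7,"ty":-17.0,"tz":-3.0,"rx":0,"ry":0,"rz":20.7,"hand":-1}]' --newtons 40

```text
clock: 0.72
ee_pos: [0.4072, -0.3536, 0.2613]
tcp_rot: [-3.141, -0.0, 0.013]
contact_force: [1.2, 0.1, 0.3]
gripper_width: 0.0
gripper_force: 0.0
```

Emit:
drive_tool --increments '[{"tx":3.5,"ty":-5,"tz":0,"rx":0,"ry":0,"rz":0,"hand":-1},{"tx":7,"ty":-10,"tz":0,"rx":0,"ry":0,"rz":0,"hand":-1},{"tx":10.5,"ty":-15,"tz":0,"rx":0,"ry":0,"rz":0,"hand":-1},{"tx":14,"ty":-20,"tz":0,"rx":0,"ry":0,"rz":0,"hand":-1},{"tx":17.5,"ty":-25,"tz":0,"rx":0,"ry":0,"rz":0,"hand":-1}]'

```text
clock: 1.35
ee_pos: [0.5781, -0.101, 0.2611]
tcp_rot: [3.141, 0.0, 0.015]
contact_force: [1.3, -0.8, 0.7]
gripper_width: -0.0
gripper_force: 0.0
```

Emit:
drive_tool --increments '[{"tx":3.5,"ty":-5,"tz":0,"rx":0,"ry":0,"rz":0,"hand":-1},{"tx":7,"ty":-10,"tz":0,"rx":0,"ry":0,"rz":0,"hand":-1},{"tx":10.5,"ty":-15,"tz":0,"rx":0,"ry":0,"rz":0,"hand":-1},{"tx":12.5,"ty":-20,"tz":0,"rx":0,"ry":0,"rz":0,"hand":-1},{"tx":12.5,"ty":-20,"tz":0,"rx":0,"ry":0,"rz":0,"hand":-1}]'

```text
clock: 1.98
ee_pos: [0.6992, 0.1068, 0.2596]
tcp_rot: [-3.137, 0.002, 0.024]
contact_force: [0.1, -0.7, -0.6]
gripper_width: -0.002
gripper_force: 0.0
```

Emit:
drive_tool --increments '[{"tx":0.5,"ty":0.4,"tz":4.4,"rx":0,"ry":0,"rz":0,"hand":-1},{"tx":0,"ty":0.4,"tz":8.8,"rx":0,"ry":0,"rz":0,"hand":-1},{"tx":-2,"ty":0.4,"tz":8.8,"rx":0,"ry":0,"rz":0,"hand":-1},{"tx":-3.5,"ty":0.4,"tz":8.8,"rx":0,"ry":0,"rz":0,"hand":-1},{"tx":-3.5,"ty":0.4,"tz":8.8,"rx":0,"ry":0,"rz":0,"hand":-1}]'

```text
clock: 2.6
ee_pos: [0.6633, 0.0935, 0.1732]
tcp_rot: [3.141, 0.001, 0.015]
contact_force: [0.9, 0.2, 0.5]
gripper_width: 0.001
gripper_force: 0.0
```

Emit:
drive_tool --increments '[{"tx":-1.4,"ty":0,"tz":0,"rx":0,"ry":0,"rz":0,"hand":-1},{"tx":-2.5,"ty":0,"tz":0,"rx":0,"ry":0,"rz":0,"hand":-1},{"tx":-3.6,"ty":0,"tz":0.2,"rx":0,"ry":0,"rz":0,"hand":-1},{"tx":-4.7,"ty":0,"tz":0.7,"rx":0,"ry":0,"rz":0,"hand":-1},{"tx":-5.8,"ty":0,"tz":1.2,"rx":0,"ry":0,"rz":0,"hand":-1}]'

```text
clock: 3.22
ee_pos: [0.6058, 0.0938, 0.1611]
tcp_rot: [-3.141, -0.0, 0.016]
contact_force: [1.1, -0.0, 1.7]
gripper_width: -0.001
gripper_force: 0.8
```

Emit:
drive_tool --increments '[{"tx":-1.1,"ty":0,"tz":0.5,"rx":0,"ry":0,"rz":0,"hand":-1},{"tx":-2.3,"ty":0,"tz":1.1,"rx":0,"ry":0,"rz":0,"hand":-1},{"tx":-3.5,"ty":0,"tz":2.2,"rx":0,"ry":0,"rz":0,"hand":-1},{"tx":-4.5,"ty":0,"tz":3.2,"rx":0,"ry":0,"rz":0,"hand":-1},{"tx":-5.3,"ty":0,"tz":4.2,"rx":0,"ry":0,"rz":0,"hand":-1}]'

```text
clock: 3.85
ee_pos: [0.5524, 0.093, 0.1186]
tcp_rot: [-3.142, 0.001, 0.016]
contact_force: [0.4, -0.1, 0.4]
gripper_width: -0.002
gripper_force: 0.4
```

Run:
```python
from h import *
rgb,dep,w,cal=look('side')
print(ctrl.observe()['ee_pos'],ctrl.observe()['contact_force'])
c=rgb[130:280,220:420,::-1];cv2.imwrite('pics/s2.png',cv2.resize(c,None,fx=4,fy=4,interpolation=cv2.INTER_CUBIC))
```

```text
[0.55015234 0.09277804 0.11734725] [-2.01138952  0.21104351 -1.14098347]
```

View pics/s2.png

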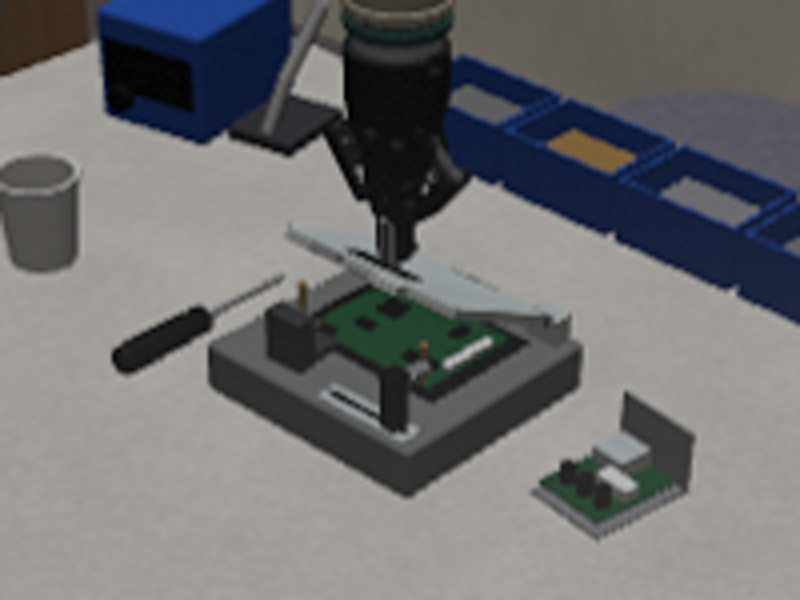

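The lid is part-way down (about 25°), with the fingertips on the pad at px (395,262), and the bystanders are untouched. Lowering on.

Emit:
drive_tool --increments '[{"tx":-0.5,"ty":0,"tz":1.0,"rx":0,"ry":0,"rz":0,"hand":-1},{"tx":-1.0,"ty":0,"tz":1.8,"rx":0,"ry":0,"rz":0,"hand":-1},{"tx":-1.6,"ty":0,"tz":2.6,"rx":0,"ry":0,"rz":0,"hand":-1},{"tx":-1.9,"ty":0,"tz":3.2,"rx":0,"ry":0,"rz":0,"hand":-1},{"tx":-1.9,"ty":0,"tz":3.2,"rx":0,"ry":0,"rz":0,"hand":-1}]'

```text
clock: 4.53
ee_pos: [0.5348, 0.0926, 0.0873]
tcp_rot: [-3.141, -0.001, 0.015]
contact_force: [1.5, 0.3, 2.0]
gripper_width: 0.0
gripper_force: 1.4
```

Emit:
drive_tool --increments '[{"tx":0,"ty":0,"tz":0.2,"rx":0,"ry":0,"rz":0,"hand":-1},{"tx":-0.1,"ty":0,"tz":0.4,"rx":0,"ry":0,"rz":0,"hand":-1},{"tx":-0.2,"ty":0,"tz":0.6,"rx":0,"ry":0,"rz":0,"hand":-1},{"tx":-0.2,"ty":0,"tz":0.75,"rx":0,"ry":0,"rz":0,"hand":-1},{"tx":-0.2,"ty":0,"tz":0.75,"rx":0,"ry":0,"rz":0,"hand":-1}]'

```text
clock: 5.15
ee_pos: [0.5336, 0.0927, 0.0811]
tcp_rot: [-3.141, -0.003, 0.015]
contact_force: [2.2, 0.0, 11.5]
gripper_width: -0.0
gripper_force: 5.6
```

Emit:
drive_tool --increments '[{"tx":0,"ty":0,"tz":0.1,"rx":0,"ry":0,"rz":0,"hand":-1},{"tx":0,"ty":0,"tz":0.1,"rx":0,"ry":0,"rz":0,"hand":-1}]'

```text
clock: 5.4
ee_pos: [0.5335, 0.0926, 0.0803]
tcp_rot: [-3.141, -0.002, 0.015]
contact_force: [0.4, -0.0, 14.0]
gripper_width: -0.003
gripper_force: 6.7
```

Emit:
drive_tool --increments '[{"tx":0,"ty":0,"tz":0.1,"rx":0,"ry":0,"rz":0,"hand":-1},{"tx":0,"ty":0,"tz":0.1,"rx":0,"ry":0,"rz":0,"hand":-1}]'

```text
clock: 5.65
ee_pos: [0.5333, 0.0926, 0.079]
tcp_rot: [-3.141, -0.002, 0.015]
contact_force: [2.1, -0.6, 10.6]
gripper_width: 0.001
gripper_force: 5.3
```

Emit:
drive_tool --increments '[{"tx":0,"ty":0,"tz":0.1,"rx":0,"ry":0,"rz":0,"hand":-1},{"tx":0,"ty":0,"tz":0.1,"rx":0,"ry":0,"rz":0,"hand":-1}]'

```text
clock: 5.9
ee_pos: [0.5331, 0.0926, 0.0776]
tcp_rot: [-3.141, -0.001, 0.015]
contact_force: [2.4, 0.7, 7.3]
gripper_width: -0.003
gripper_force: 3.9
```

Emit:
drive_tool --increments '[{"tx":0,"ty":0,"tz":0.1,"rx":0,"ry":0,"rz":0,"hand":-1},{"tx":0,"ty":0,"tz":0.1,"rx":0,"ry":0,"rz":0,"hand":-1}]'

```text
clock: 6.15
ee_pos: [0.5329, 0.0926, 0.0763]
tcp_rot: [-3.141, -0.001, 0.015]
contact_force: [3.0, -0.9, 4.6]
gripper_width: -0.002
gripper_force: 2.6
```

Emit:
drive_tool --increments '[{"tx":0,"ty":0,"tz":0.1,"rx":0,"ry":0,"rz":0,"hand":-1},{"tx":0,"ty":0,"tz":0.1,"rx":0,"ry":0,"rz":0,"hand":-1}]'

```text
clock: 6.4
ee_pos: [0.5308, 0.0924, 0.0743]
tcp_rot: [3.141, 0.003, 0.016]
contact_force: [0.3, -0.8, 1.8]
gripper_width: -0.003
gripper_force: 1.0
```

Emit:
drive_tool --increments '[{"tx":0,"ty":0,"tz":0.1,"rx":0,"ry":0,"rz":0,"hand":-1},{"tx":0,"ty":0,"tz":0.1,"rx":0,"ry":0,"rz":0,"hand":-1}]'

```text
clock: 6.65
ee_pos: [0.5308, 0.0925, 0.0737]
tcp_rot: [3.141, 0.003, 0.016]
contact_force: [-2.0, -0.1, 5.6]
gripper_width: -0.001
gripper_force: 2.6
```

Emit:
drive_tool --increments '[{"tx":0,"ty":0,"tz":0.1,"rx":0,"ry":0,"rz":0,"hand":-1},{"tx":0,"ty":0,"tz":0.2,"rx":0,"ry":0,"rz":0,"hand":-1}]'

```text
clock: 6.9
ee_pos: [0.5307, 0.0924, 0.0727]
tcp_rot: [3.141, 0.003, 0.016]
contact_force: [-4.7, -1.0, 22.3]
gripper_width: -0.001
gripper_force: 10.9
```

Emit:
drive_tool --increments '[{"tx":0,"ty":0,"tz":0.1,"rx":0,"ry":0,"rz":0,"hand":-1},{"tx":0,"ty":0,"tz":0.2,"rx":0,"ry":0,"rz":0,"hand":-1}]'

```text
clock: 7.15
ee_pos: [0.5308, 0.0924, 0.0724]
tcp_rot: [-3.141, 0.003, 0.015]
contact_force: [-8.9, -0.8, 38.4]
gripper_width: 0.002
gripper_force: 19.0
```

Firm stop reached. Backing off straight up to see whether the lid stays down.

Emit:
drive_tool --increments '[{"tx":0,"ty":0,"tz":-0.4,"rx":0,"ry":0,"rz":0,"hand":-1},{"tx":0,"ty":0,"tz":-2,"rx":0,"ry":0,"rz":0,"hand":-1},{"tx":0,"ty":0,"tz":-5,"rx":0,"ry":0,"rz":0,"hand":-1},{"tx":0,"ty":0,"tz":-8,"rx":0,"ry":0,"rz":0,"hand":-1},{"tx":0,"ty":0,"tz":-8,"rx":0,"ry":0,"rz":0,"hand":-1}]'

```text
clock: 7.78
ee_pos: [0.5337, 0.0928, 0.1521]
tcp_rot: [-3.141, -0.004, 0.015]
contact_force: [-0.1, -0.2, -0.2]
gripper_width: 0.003
gripper_force: 0.0
```

Run:
```python
from h import *
rgb,dep,w,cal=look('side')
c=rgb[130:280,220:420,::-1];cv2.imwrite('pics/s3.png',cv2.resize(c,None,fx=4,fy=4,interpolation=cv2.INTER_CUBIC))
r2,d2,w2,_=look('scene')
# fixture frame
for nm,a in(('side',w),('scene',w2)):
    p=a.reshape(-1,3)-[.5575,.0955,0];R=np.array([[np.cos(.0155),np.sin(.0155)],[-np.sin(.0155),np.cos(.0155)]])
    q=p.copy();q[:,:2]=p[:,:2]@R.T
    m=(q[:,0]>-40/1e3)&(q[:,0]<.07)&(abs(q[:,1])<.08)&(q[:,2]>.045)&(q[:,2]<.1); t=q[m]
    c=np.linalg.lstsq(np.c_[t[:,0]-.08,np.ones(len(t))],t[:,2],rcond=None)[0];print(nm,'lid slope',-c[0],'z at hinge',c[1],len(t))
    m=(q[:,0]>-.1)&(q[:,0]<-.066)&(q[:,1]<0)&(q[:,1]>-.1)&(q[:,2]>.083)&(q[:,2]<.1);t=q[m];print('grip top',t.mean(0),t.min(0),t.max(0),len(t))
print(ctrl.observe()['ee_pos'],ctrl.observe()['contact_force'])
```

```text
side lid slope 0.03231398986119474 z at hinge 0.06439045863137156 967
grip top [-0.08428734 -0.07684368  0.08571691] [-0.09425396 -0.08560178  0.08313158] [-0.07384046 -0.06712588  0.08849371] 23
scene lid slope 0.042310650233877256 z at hinge 0.06726887174251851 2816
grip top [-0.07795588 -0.07352362  0.08861603] [-0.08725704 -0.08135194  0.08301261] [-0.07110539 -0.06572163  0.09339363] 46
[0.53193665 0.09253533 0.14978829] [1.28050766 1.07340989 0.18869958]
```

View pics/s3.png

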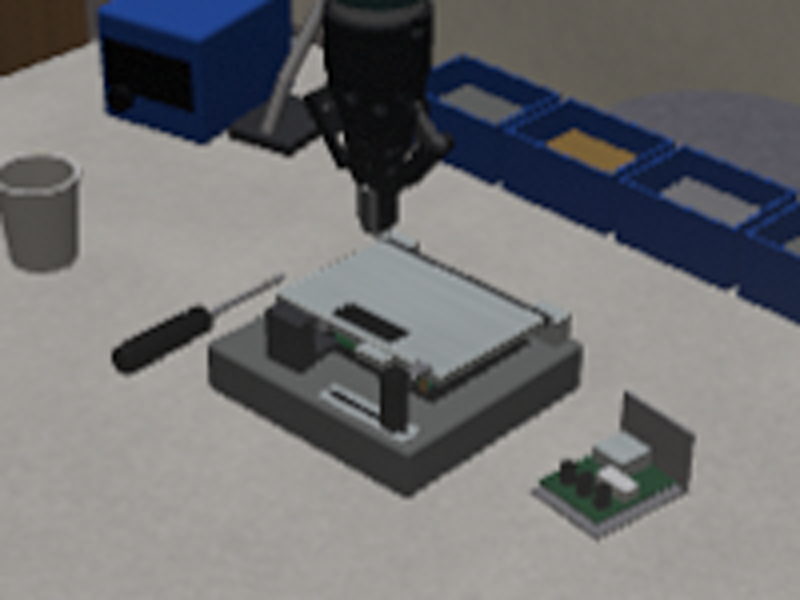

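The lid stays down (slope about 0.04 rad). The grip is still at fixture y -75. Going to its right-hand side now.

Emit:
drive_tool --increments '[{"tx":-2,"ty":4,"tz":0,"rx":0,"ry":0,"rz":0,"hand":-1},{"tx":-4,"ty":8,"tz":0,"rx":0,"ry":0,"rz":0,"hand":-1},{"tx":-5.8,"ty":12.2,"tz":0,"rx":0,"ry":0,"rz":0,"hand":-1},{"tx":-5.8,"ty":12.2,"tz":3,"rx":0,"ry":0,"rz":0,"hand":-1},{"tx":-5.8,"ty":12.2,"tz":6,"rx":0,"ry":0,"rz":0,"hand":-1}]'

```text
clock: 8.5
ee_pos: [0.4754, -0.0311, 0.0885]
tcp_rot: [3.142, 0.001, 0.014]
contact_force: [0.5, 0.7, 0.1]
gripper_width: -0.003
gripper_force: 0.0
```

Emit:
drive_tool --increments '[{"tx":0,"ty":0,"tz":2.2,"rx":0,"ry":0,"rz":0,"hand":-1},{"tx":0,"ty":0,"tz":2.2,"rx":0,"ry":0,"rz":0,"hand":-1},{"tx":0,"ty":-1,"tz":2.2,"rx":0,"ry":0,"rz":0,"hand":-1},{"tx":0,"ty":-2,"tz":2.2,"rx":0,"ry":0,"rz":0,"hand":-1},{"tx":0,"ty":-2.5,"tz":2.2,"rx":0,"ry":0,"rz":0,"hand":-1}]'

```text
clock: 9.12
ee_pos: [0.4763, -0.0039, 0.0685]
tcp_rot: [-3.141, -0.001, 0.017]
contact_force: [-0.3, 0.7, -0.1]
gripper_width: -0.003
gripper_force: 0.0
```

Emit:
drive_tool --increments '[{"tx":0,"ty":-1,"tz":0,"rx":0,"ry":0,"rz":0,"hand":-1},{"tx":0,"ty":-2,"tz":0,"rx":0,"ry":0,"rz":0,"hand":-1},{"tx":0,"ty":-3,"tz":0,"rx":0,"ry":0,"rz":0,"hand":-1},{"tx":0,"ty":-4,"tz":0,"rx":0,"ry":0,"rz":0,"hand":-1},{"tx":0,"ty":-4.3,"tz":0,"rx":0,"ry":0,"rz":0,"hand":-1}]'

```text
clock: 9.75
ee_pos: [0.4754, 0.0386, 0.0678]
tcp_rot: [-3.141, -0.0, 0.017]
contact_force: [1.5, -3.1, 2.0]
gripper_width: -0.001
gripper_force: 1.6
```

Emit:
drive_tool --increments '[{"tx":0,"ty":-0.4,"tz":0,"rx":0,"ry":0,"rz":0,"hand":-1},{"tx":0,"ty":-0.8,"tz":0,"rx":0,"ry":0,"rz":0,"hand":-1},{"tx":0,"ty":-0.8,"tz":0,"rx":0,"ry":0,"rz":0,"hand":-1}]'

```text
clock: 10.12
ee_pos: [0.4751, 0.0462, 0.0677]
tcp_rot: [-3.141, 0.0, 0.016]
contact_force: [1.6, -0.8, -0.2]
gripper_width: -0.001
gripper_force: 0.5
```

Emit:
drive_tool --increments '[{"tx":0,"ty":-0.2,"tz":0,"rx":0,"ry":0,"rz":0,"hand":-1},{"tx":0,"ty":-0.3,"tz":0,"rx":0,"ry":0,"rz":0,"hand":-1}]'

```text
clock: 10.38
ee_pos: [0.475, 0.0485, 0.0678]
tcp_rot: [3.141, 0.0, 0.015]
contact_force: [1.0, -2.1, 0.5]
gripper_width: 0.001
gripper_force: 1.5
```

Emit:
drive_tool --increments '[{"tx":0,"ty":-0.2,"tz":0,"rx":0,"ry":0,"rz":0,"hand":-1},{"tx":0,"ty":-0.4,"tz":0,"rx":0,"ry":0,"rz":0,"hand":-1}]'

```text
clock: 10.62
ee_pos: [0.475, 0.0501, 0.0678]
tcp_rot: [3.139, 0.0, 0.013]
contact_force: [1.1, -12.3, 2.4]
gripper_width: 0.003
gripper_force: 6.1
```

Emit:
drive_tool --increments '[{"tx":0,"ty":-0.1,"tz":0,"rx":0,"ry":0,"rz":0,"hand":-1},{"tx":0,"ty":-0.2,"tz":0,"rx":0,"ry":0,"rz":0,"hand":-1}]'

```text
clock: 10.88
ee_pos: [0.4749, 0.0503, 0.0679]
tcp_rot: [3.137, 0.0, 0.011]
contact_force: [1.7, -15.2, 2.9]
gripper_width: -0.003
gripper_force: 7.5
```

End stop felt (15 N, no more travel). Withdrawing to the right, then up, then checking.

Emit:
drive_tool --increments '[{"tx":0,"ty":0.8,"tz":0,"rx":0,"ry":0,"rz":0,"hand":-1},{"tx":0,"ty":3,"tz":0,"rx":0,"ry":0,"rz":0,"hand":-1},{"tx":0,"ty":6,"tz":-1,"rx":0,"ry":0,"rz":0,"hand":-1},{"tx":0,"ty":7,"tz":-6,"rx":0,"ry":0,"rz":0,"hand":-1},{"tx":0,"ty":7,"tz":-11,"rx":0,"ry":0,"rz":0,"hand":-1}]'

```text
clock: 11.5
ee_pos: [0.4752, -0.0154, 0.1786]
tcp_rot: [-3.141, 0.002, 0.015]
contact_force: [1.3, 1.2, 0.3]
gripper_width: -0.0
gripper_force: 0.0
```

Emit:
drive_tool --increments '[{"tx":0,"ty":5,"tz":-4,"rx":0,"ry":0,"rz":0,"hand":-1},{"tx":0,"ty":10,"tz":-6,"rx":0,"ry":0,"rz":0,"hand":-1},{"tx":0,"ty":10,"tz":-6,"rx":0,"ry":0,"rz":0,"hand":-1}]'

```text
clock: 11.88
ee_pos: [0.4782, -0.1191, 0.2396]
tcp_rot: [3.14, -0.004, 0.009]
contact_force: [-0.1, 0.5, 0.5]
gripper_width: 0.003
gripper_force: 0.0
```

Run:
```python
from h import *
r2,d2,w2,_=look('scene'); w=w2
c=r2[225:345,270:470,::-1];cv2.imwrite('pics/s4.png',cv2.convertScaleAbs(cv2.resize(c,None,fx=4,fy=4,interpolation=cv2.INTER_CUBIC),alpha=1.6))
p=w2.reshape(-1,3)-[.5575,.0955,0];R=np.array([[np.cos(.0155),np.sin(.0155)],[-np.sin(.0155),np.cos(.0155)]])
q=p.copy();q[:,:2]=p[:,:2]@R.T
m=(q[:,0]>-.04)&(q[:,0]<.07)&(abs(q[:,1])<.08)&(q[:,2]>.045)&(q[:,2]<.1); t=q[m]
print('slope',-np.polyfit(t[:,0],t[:,2],1)[0])
m=(q[:,0]>-.1)&(q[:,0]<-.066)&(q[:,1]<.01)&(q[:,1]>-.1)&(q[:,2]>.083)&(q[:,2]<.1);t=q[m];print('grip top',t.mean(0),len(t))
print(ctrl.observe()['ee_pos'],ctrl.observe()['contact_force'])
```

```text
slope 0.04534726937861317
grip top [-0.07857368 -0.02471581  0.08857158] 45
[ 0.47758535 -0.11617077  0.23840191] [-0.53627124  0.7728737  -0.93859233]
```

View pics/s4.png

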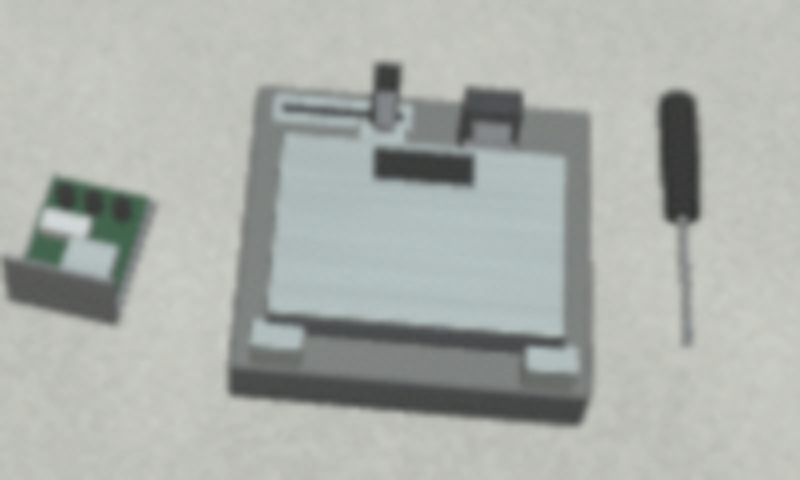

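The lid is down, the grip is at fixture y -25 with its tongue over the lip (px 388,115), and the module and screwdriver have not moved. Handing in.

```bash
python3 -c "
from plant import ctrl
print(ctrl.finish_job())"
```

```text
the job is handed in; nothing more can be done
None
```

The lid is snapped down (about 0.045 rad) and stays down by itself, the lock grip is at its end stop with its tongue over the lid's lip, and the job is handed in; no verdict came back.

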